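# Torque the heat-sink clamp screw

## Robot

A 6-joint arm with a two-finger parallel gripper is mounted at the origin on the work surface. World frame = base frame: x ahead of the robot, y to its left, z up, the work surface at z = 0. Lengths are in m, angles in rad, forces in N, time in s.
With the tool pointing down it reaches from about 0.35 to 0.775 m from the base axis. Payload 5.5 kg.
Tool frame: the origin (TCP) lies between the finger pads; the fingertips stand 11 mm ahead of it and the grasp point (between the pads) lies 8 mm behind it (tips_ahead is the distance from the TCP to the fingertips, in m); z points along the fingers, y is the line along which they close (so a half turn about z gives the same grasp; the last joint's range is limited). The gripper opens to 85 mm and grips with 20 to 120 N. Pads are 22 mm wide; open, the fingers measure 114 mm over their backs; the gripper's body (76 mm by 85 mm) begins 54 mm behind the grasp point. The pads swing forward as they close: fully open they stand 13 mm farther back than shut.
Start: joints at [-1.434, 0.313, 0.046, 1.304, 0, 1.431], TCP at [0.157, -0.553, 0.242] pointing down, gripper open.
Joint ranges: [-2.76, 2.76], [-0.86, 1.69], [-1.03, 1.26], [-2.2, 2.34], [-1.47, 1.5], [-3.14, 3.14]. Speed limits (rad/s): [2.57, 2.57, 3.14, 3.14, 3.14, 3.14].

## Interface

Orientations are given as a unit quaternion [w, x, y, z].
In Python, from workcell import * gives the robot as it stands. The module is installed in compiled form; this text tells all that it offers.
- The arm moves only by the tool jog_arm, never from a script. Its argument "moves" is a list of rows, each an object with "fingers": the closure, from 0 (fully open) to 1 (shut); "slide": the shift along the tool's x, y, z in mm, a list of three; "angular": the turn, a rotation vector about the tool's x, y, z in degrees, a list of three. A call has 1 to 10 rows; each row is the pose to reach, as a shift and turn from the pose commanded when the call began, along the tool's axes at that moment; what a row does not reach only later rows make up. A row lasts 1/12 s, in which the tool goes at most 41.7 mm and 7.16 degrees, less where a joint would pass 70% of its speed; a pose out of reach is approached as far as the arm can. A call with a gripper value outside its range is refused whole. The fingers move at their own pace and stop on an object; "squeeze" is the grip in N (left out, the last holds). Time passes only in rows, so rows that repeat a pose let the fingers close. It gives the time, the measured TCP pose, the force, the opening and the grip force at its end, in the units of the state.
- get_state(): the state, without advancing time (a new reading comes with each control period).
- read_camera(name): name is "side" or "top"; returns a dict with "color" (480x640x3 uint8, red, green, blue), "fovy" (degrees; the focal length in pixels is half the picture's height over the tangent of half this angle, whatever the lens; pixels are square), "cx", "cy" (the principal point, pixels), "D" ([k1, k2, p1, p2, k3] as OpenCV has them; the pictures are not rectified), "world_from_camera" (4x4, takes a point from camera to world coordinates). Camera axes: x right, y down, z forward; pixel columns grow to the right and rows downward; lengths in m; the calibration is good to about 2 mm. A picture is of the moment at which its call begins. There is no depth.
- hand_in(): hands the job in; it is judged then, once.
Trained networks look in a picture, given as the dict that the camera call returned (one of the last four; its "shot" number tells which), for a name from the list of things; names that differ only in an ending like _2 or _b are one class to them, and where a whole thing is asked for, a point or a joint stands for the part that bears it (a point fixed in the world has none). Each returns a list of dicts, best first, with "p" (0 to 1); they miss things now and then, are a little off and sometimes report something else, mostly with a low value. They report only what shows in the picture. A call takes as long as a camera call.
- look_for(target, picture): "point" ([column, row] in pixels, amid what is visible of it).
- tip_of(target, picture): "point" ([column, row] in pixels: a listed point, or the origin of a listed thing).
The state is a dict: "clock": time; "joint_pos": joint angles; "qvel": joint speeds; "tau": joint torques, N m; "tcp_pos": TCP position; "orientation": TCP orientation; "wrist_force": force on the tool from outside, world axes, zero at the start; "ft_torque": the same for the moment, N m; "finger_gap": finger opening in m; "grip_force": force on a finger pad.
Only numpy, scipy, OpenCV 4.12 (cv2) and the standard library are available. Lean on these libraries where they do the work, as an engineer would, in place of code of your own. Each camera call takes 0.05 s, during which the arm holds its last target. There are 200 camera calls.

## Task

Pick up the break-over torque wrench, fit its box head fully down over the square clamp screw on the aluminium heat-sink block, and turn the screw clockwise (seen from above) until it is tight and the wrench's hinge breaks over. Stop as soon as it gives: hold it clearly folded, by about 10 degrees, for half a second, and never let it fold as far as 20 degrees; then let the handle spring straight and leave the wrench sitting on the screw, released. Set the wrench down gently, never press hard on the block, and do not disturb the other things on the bench.

Things in the scene. Friction and masses are not known exactly. Their poses are not given: they have to be found in the camera images.
- wrench: Steel head of the torque wrench, the only tool with a hinge. 42 x 42 mm, 12 mm thick, 24 mm square window right through. Lies flat, usable side up. Origin: window centre, underside; x along the straight handle, z up. Hinge pin at x = 36 mm. Straight, the tool spans x = -21 to 220 mm, underside in one plane, balances near x = 80 mm; 0.3 kg. On the screw it has 0.1 rad play either way.
- handle: The wrench's handle; origin on the hinge pin, underside; x along it, z up. Steel shank 12 wide, then a black grip x = 64 to 184 mm, 20 wide, 18 high, undersides level with the head. A preloaded spring keeps it in line with the head up to 0.8 N m clockwise (from above) about the pin; then it folds clockwise, torque rising only 0.4 N m per rad, and springs straight when let go.
- screw: Square screw head on the block's middle: 22 x 22 mm for 12 mm up, then a round cone to 16 mm across at the top, 17 mm up. Origin: centre, at the level of the block's top; x, y square to its flats, z up. Turns about z with 0.12 N m, clockwise from above, until it stops dead (tight) an unknown 0.3 to 0.9 rad on from the start. Stays where left.
- block: Aluminium heat-sink block, fixed to the bench: 190 x 190 mm, 40 mm high, flat on top; the wrench's head and handle slide on its top. Origin: centre of its underside, 3 mm above the table on the blue mat, z up.
- spanner: Plain flat steel open-ended spanner, 205 mm long, 10 mm thick, no hinge; not to be used. It lies about parallel to the wrench; the two may be swapped. Origin at one of its heads, underside; x along it.
- spool: Red solder spool standing on end, 60 mm across, 34 mm high; origin under its centre.
- circuit: Small circuit board 70 x 50 mm, 12 mm high; origin under its centre.
- cleaner: Open round dark tip-cleaner pot, 64 mm across, 45 mm high; origin under its centre.

How it is judged:
On the way, in this order (a step that is already met when the one before it is completed fails the run):
1. the wrench's head is fully down over the square screw, flat on the block (horizontal distance between wrench and screw below 0.005 m and z of wrench in the frame of screw below 0.003 m and angle between wrench's own z axis and vertical below 0.08 rad), for 0.2 s.
2. with the head still home on the screw, the handle is broken over by more than 6 degrees (all of step 1 and angle between the x axis of wrench and the x axis of handle, either way round above 0.105 rad), for 0.25 s.
At the end, for the whole second after the job is handed in: The wrench rests, released and still, with its head fully down on the screw (window centre within 5 mm of the screw's axis, underside within 3 mm of the block, tilted under 0.08 rad) and its handle straight again (within 0.06 rad), after having been broken over by more than 0.105 rad on the screw (all of step 1 and angle between the x axis of wrench and the x axis of handle, either way round below 0.06 rad and linear speed of wrench below 0.02 m/s and angular speed of handle below 0.1 rad/s); the robot touches nothing.
It fails at once if the handle is folded by 20 degrees (0.35 rad) or more: over-torqued (angle between the x axis of wrench and the x axis of handle, either way round above 0.35 rad).
It fails at once if the block is pressed or struck with more than 40 N (contact force between anything else and block above 40 N).
It fails at once if a bystander is moved by more than 25 mm (distance of any of spanner, spool, circuit, cleaner from where it was at the start of the episode above 0.025 m).
It also fails if it takes over 72 s, if anything falls off the work surface, if the arm or the gripper's body presses on something with over 40 N, if the wrist force passes 120 N, or if a joint passes its speed limit or range.

## Working session

There is one attempt and no reset: what is moved stays moved. The work goes in short steps, Python scripts to look and compute and a tool call to move; the robot and the scene stay as the last step left them, time stands still between calls to the robot, and variables do not carry over. Pictures are saved under pics/ and viewed, at most 10 in all, crops included, and the job is handed in when it is done.

Besides the shell and the picture viewer there is one more tool, called after "Call:" by a JSON object that holds its "name" and its "arguments", one argument or row to a line. jog_arm: Moves the arm, as the interface text tells. Its arguments: {"type":"object","properties":{"moves":{"type":"array","items":{"type":"object","properties":{"fingers":{"type":"number"},"slide":{"type":"array","items":{"type":"number"}},"angular":{"type":"array","items":{"type":"number"}}}}},"squeeze":{"type":"number"}},"required":["moves"]}

```bash
mkdir -p pics
cat > h.py <<'E'
from workcell import *
import numpy as np, cv2
from scipy.spatial.transform import Rotation as R
def K(p):
    f=240/np.tan(np.radians(p["fovy"])/2); return np.array([[f,0,p["cx"]],[0,f,p["cy"]],[0,0,1.]])
def ray(p,px):
    u=cv2.undistortPointsIter(np.array([[px]],float),K(p),np.array(p["D"],float),None,None,(3,50,1e-9))[0,0]
    T=np.array(p["world_from_camera"]); return T[:3,3],T[:3,:3]@np.array([u[0],u[1],1.])
def atz(p,px,z):
    o,d=ray(p,px); return o+d*(z-o[2])/d[2]
def tri(a,pa,b,pb):
    o1,d1=ray(a,pa);o2,d2=ray(b,pb)
    d1/=np.linalg.norm(d1);d2/=np.linalg.norm(d2)
    s=np.linalg.lstsq(np.c_[d1,-d2],o2-o1,rcond=None)[0]
    x,y=o1+s[0]*d1,o2+s[1]*d2
    return (x+y)/2,np.linalg.norm(x-y)
def proj(p,X):
    W=np.linalg.inv(np.array(p["world_from_camera"])); X=np.atleast_2d(X)@W[:3,:3].T+W[:3,3]
    return cv2.projectPoints(X,np.zeros(3),np.zeros(3),K(p),np.array(p["D"],float))[0][:,0]
def save(p,n): cv2.imwrite(f"pics/{n}.png",p["color"][:,:,::-1])
E
python3 - <<'E'
from h import *
np.set_printoptions(precision=4,suppress=True)
a=read_camera("top");b=read_camera("side")
save(a,"top1");save(b,"side1")
for p in(a,b): print(np.array(p["world_from_camera"]),p["fovy"],p["D"])
for n in "wrench handle screw block spanner spool circuit cleaner".split():
    A=tip_of(n,a);B=tip_of(n,b);L=look_for(n,a)
    print(n,[(np.round(r["point"],1),round(r["p"],2)) for r in A[:2]],[(np.round(r["point"],1),round(r["p"],2)) for r in B[:2]],'look',[(np.round(r["point"],1),round(r["p"],2)) for r in L[:2]])
    if A and B: print("   ",*tri(a,A[0]["point"],b,B[0]["point"]))
s=get_state();print(s)
E
```

```text
[[-0.0242 -0.9971  0.0723  0.416 ]
 [-0.9997  0.0239 -0.0057  0.019 ]
 [ 0.0039 -0.0725 -0.9974  1.0808]
 [ 0.      0.      0.      1.    ]] 46.40895626220957 [-0.1021  0.      0.      0.      0.    ]
[[ 0.8803 -0.3695  0.2976  0.2223]
 [-0.4742 -0.6634  0.5789 -0.5013]
 [-0.0165 -0.6507 -0.7591  0.7543]
 [ 0.      0.      0.      1.    ]] 53.60225571754677 [-0.0432  0.      0.      0.      0.    ]
wrench [(array([262.8, 182. ]), 0.94), (array([141.8, 292.7]), 0.58)] [(array([359.5, 204. ]), 0.56)] look [(array([215.4, 181.3]), 0.87)]
    [ 0.6349  0.1261 -0.0008] 0.009125302371767983
handle [(array([248.7, 179.7]), 0.94), (array([503.8, 214.8]), 0.48)] [(array([351.2, 193.2]), 0.56)] look [(array([199.1, 181.1]), 0.93)]
    [0.6343 0.1541 0.01  ] 0.0009966963193957848
screw [(array([391.9, 232.7]), 0.5)] [(array([375.1, 294.2]), 0.56)] look [(array([393.1, 229.8]), 0.44), (array([130.8, 289.8]), 0.18)]
    [ 0.5222 -0.1169  0.0389] 0.002767538611404355
block [(array([391.7, 236.2]), 0.66)] [(array([372.5, 306. ]), 0.94)] look [(array([390.8, 234.1]), 0.56)]
    [ 0.5179 -0.1201  0.0
[... 443 characters left out ...]
7400722623
cleaner [(array([138.9, 290.4]), 0.89)] [(array([229.4, 171. ]), 0.73), (array([468.9, 399.9]), 0.73)] look [(array([131.1, 294.1]), 0.97)]
    [ 0.4246  0.3738 -0.0015] 0.0010078936023846419
{'clock': 1.3, 'joint_pos': array([-1.4336,  0.3132,  0.0461,  1.3036, -0.    ,  1.4312]), 'qvel': array([ 0.0004, -0.0012,  0.0008,  0.0005, -0.0003,  0.0016]), 'tau': array([ -0.0006, -48.0476,  29.8807,   0.0008,   0.    ,  -0.    ]), 'tcp_pos': array([ 0.1571, -0.5531,  0.2423]), 'orientation': array([ 0.    ,  0.9904,  0.138 , -0.    ]), 'wrist_force': array([ 0.0386,  0.1456, -0.293 ]), 'ft_torque': array([-0.0004, -0.0657, -0.0059]), 'grip_force': 0.0, 'finger_gap': 0.0850454385418345}
```

View pics/top1.png

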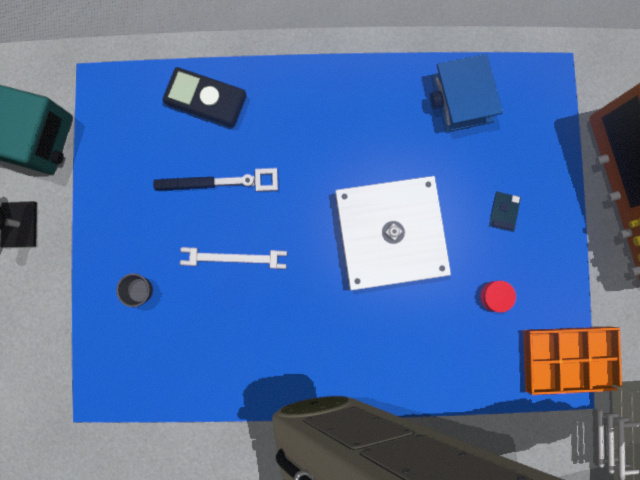

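View pics/side1.png

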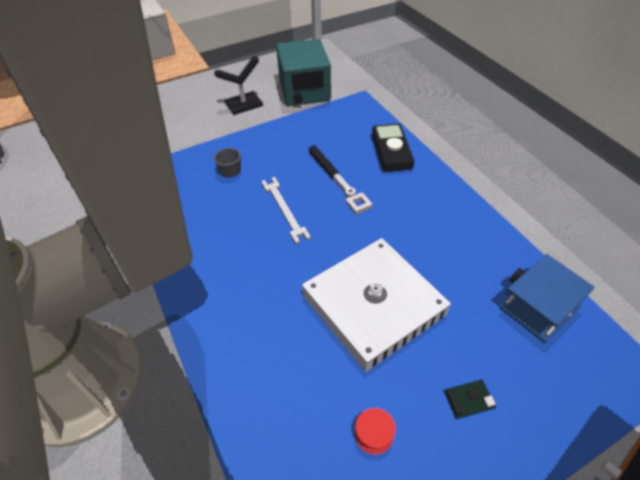

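The top view shows the wrench head at about (266,180), its pin at (248,181) and its grip running to (155,184). The screw is at (393,232) on the block, and the spanner runs along row 258. The side view agrees: ring at (359,203), screw at (375,292). Next I'll zoom in on the screw yaw and the wrench.

Run:
```python
import cv2,numpy as np
a=cv2.imread("pics/top1.png");b=cv2.imread("pics/side1.png")
def c(i,x,y,w,h,W,H): return cv2.resize(i[y:y+h,x:x+w],(W,H),interpolation=cv2.INTER_CUBIC)
s1=c(a,378,217,30,30,400,400) ; s2=c(b,360,277,30,30,400,400)
w1=c(a,150,165,133,33,800,198)
cv2.imwrite("pics/crop1.png",np.vstack([np.hstack([s1,s2]),w1]))
```

```text
(no output)
```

View pics/crop1.png

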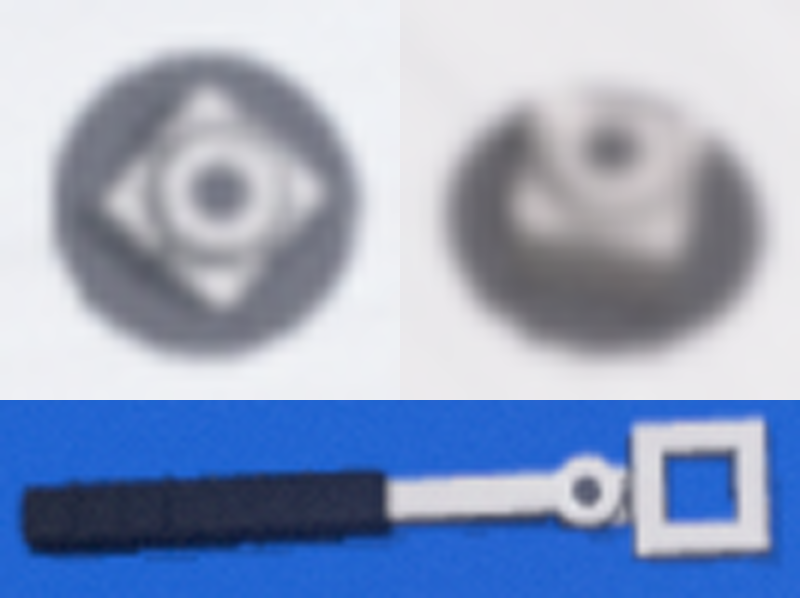

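The crop shows the square screw standing as a diamond in the image: corners at crop (207,88), (325,192), (222,308) and (105,200). The wrench head's window is at crop (701,488), the pin at (587,490), the grip start at (388,502) and the grip end at (25,520).

Run:
```python
from h import *
np.set_printoptions(precision=4,suppress=True)
a=read_camera("top");b=read_camera("side")
S=lambda x,y:(378+x/13.333-.5,217+y/13.333-.5)
S2=lambda x,y:(360+(x-400)/13.333-.5,277+y/13.333-.5)
W=lambda x,y:(150+x/6.015-.5,165+y/6.0-.5)
print("screw hole",tri(a,S(219,191),b,S2(610,147)))
c=[atz(a,S(*q),.055)[:2] for q in((207,88),(325,192),(222,308),(105,200))]
print(np.array(c),np.mean(c,0))
for i,j in((0,2),(1,3),(0,1),(1,2),(2,3),(3,0)):
    d=c[j]-c[i];print(i,j,np.degrees(np.arctan2(d[1],d[0])),np.linalg.norm(d))
for n,q,z in(("win",(701,488),.015),("pin",(587,490),.015),("gs",(388,502),.015),("gstart top",(388,500),.021),("end",(25,518),.021)):
    print(n,atz(a,W(*q),z))
h=[atz(a,W(*q),.015)[:2] for q in((630,425),(765,418),(770,552),(637,557))]
print(np.array(h),np.mean(h,0))
for n in("handle","wrench"):
    A=tip_of(n,a);B=tip_of(n,b)
    if A and B:print(n,A[0],B[0],tri(a,A[0]["point"],b,B[0]["point"]))
```

```text
screw hole (array([ 0.5221, -0.1173,  0.0608]), np.float64(1.244395925927583e-05))
[[ 0.5371 -0.1169]
 [ 0.5222 -0.1328]
 [ 0.5064 -0.1179]
 [ 0.5218 -0.1022]] [ 0.5219 -0.1175]
0 2 -178.06253023163396 0.030665082537156708
1 3 90.77082997352454 0.030602860789418162
0 1 -133.05150894600033 0.02176617692577813
1 2 136.71901889635316 0.021687832333140245
2 3 45.65265624758269 0.021998433137548092
3 0 -43.899089943807745 0.02119249018646044
win [0.5038 0.1221 0.015 ]
pin [0.5041 0.1584 0.015 ]
gs [0.5018 0.222  0.015 ]
gstart top [0.5019 0.2209 0.021 ]
end [0.499  0.3375 0.021 ]
[[0.5246 0.1444]
 [0.5258 0.1013]
 [0.4829 0.1005]
 [0.4823 0.1428]] [0.5039 0.1222]
handle {'point': [248.7, 179.6], 'p': 0.64} {'point': [351.3, 193.0], 'p': 0.85} (array([0.6344, 0.154 , 0.0107]), np.float64(0.0011034862848233085))
wrench {'point': [265.1, 180.4], 'p': 0.9} {'point': [359.2, 203.2], 'p': 0.72} (array([0.6343, 0.122 , 0.0061]), np.float64(0.0040233636898802105))
```

Run:
```python
from h import *
np.set_printoptions(precision=4,suppress=True)
a=read_camera("top")
W=lambda x,y:(150+x/6.015-.5,165+(y-400)/6.0-.5)
P={}
for n,q,z in(("win",(701,488),.015),("pin",(587,490),.015),("gs",(388,502),.015),("end",(25,518),.021)):
    P[n]=atz(a,W(*q),z);print(n,P[n])
h=[atz(a,W(*q),.015)[:2] for q in((630,425),(765,418),(770,552),(637,557))]
c=np.mean(h,0);print(np.array(h),c)
d=P["end"][:2]-c;u=d/np.linalg.norm(d);print("len",np.linalg.norm(d),"yaw",np.degrees(np.arctan2(d[1],d[0])),"pin dist",(P["pin"][:2]-c)@u)
t=P["gs"][:2]-c
for r in(80,115): print(r,c+u*r/1000)
s=get_state();Rt=R.from_quat(s["orientation"],scalar_first=True).as_matrix();print(Rt,s["tcp_pos"])
print("to x=115 grasp, tool axes mm:",Rt.T@(np.r_[c+u*.115,.016]-s["tcp_pos"])*1e3)
```

```text
win [0.633  0.1201 0.015 ]
pin [0.6333 0.1568 0.015 ]
gs [0.6312 0.2211 0.015 ]
end [0.6282 0.3377 0.021 ]
[[0.6542 0.1427]
 [0.6554 0.0991]
 [0.6116 0.0982]
 [0.611  0.1409]] [0.633  0.1203]
len 0.2175262551754301 yaw 91.2635206990259 pin dist 0.03650388455709446
80 [0.6313 0.2002]
115 [0.6305 0.2352]
[[ 0.9619  0.2733  0.    ]
 [ 0.2733 -0.9619 -0.0001]
 [ 0.      0.0001 -1.    ]] [ 0.1571 -0.5532  0.2423]
to x=115 grasp, tool axes mm: [ 670.7944 -629.047   226.2663]
```

Call:
{"name": "jog_arm", "arguments": {
  "moves": [
    {"slide":[336,-314,0],"angular":[0,0,-70],"fingers":0.3},
    {"slide":[336,-314,0],"angular":[0,0,-70],"fingers":0.3},
    {"slide":[336,-314,0],"angular":[0,0,-70],"fingers":0.3},
    {"slide":[336,-314,0],"angular":[0,0,-70],"fingers":0.3},
    {"slide":[336,-314,0],"angular":[0,0,-70],"fingers":0.3},
    {"slide":[336,-314,0],"angular":[0,0,-70],"fingers":0.3},
    {"slide":[336,-314,0],"angular":[0,0,-70],"fingers":0.3},
    {"slide":[336,-314,0],"angular":[0,0,-70],"fingers":0.3},
    {"slide":[336,-314,0],"angular":[0,0,-70],"fingers":0.3},
    {"slide":[336,-314,0],"angular":[0,0,-70],"fingers":0.3}
  ],
  "squeeze": 60
}}

```text
clock: 2.48
tcp_pos: [0.3728, -0.1945, 0.2427]
orientation: [0.001, 0.73, 0.683, 0.0]
wrist_force: [0.3, -0.8, 0.2]
finger_gap: 0.0599
grip_force: 0.0
```

```bash
cat >> h.py <<'E'
def togo(x,y,z,yaw):
    s=get_state();M=R.from_quat(s["orientation"],scalar_first=True).as_matrix()
    D=np.c_[[np.cos(np.radians(yaw)),np.sin(np.radians(yaw)),0],[np.sin(np.radians(yaw)),-np.cos(np.radians(yaw)),0],[0,0,-1]]
    print("t",round(s["clock"],2),"tcp",np.round(s["tcp_pos"],4),"yaw",round(np.degrees(np.arctan2(M[1,0],M[0,0])),2),"gap",round(s["finger_gap"],4),"F",np.round(s["wrist_force"],2),"T",np.round(s["ft_torque"],2))
    print("slide",np.round(M.T@(np.array([x,y,z])-s["tcp_pos"])*1e3,1),"ang",np.round(np.degrees(R.from_matrix(M.T@D).as_rotvec()),2))
E
python3 -c "
from h import *
togo(.6305,.236,.10,91.5);print(get_state()['joint_pos'])"
```

```text
t 2.48 tcp [ 0.3728 -0.1945  0.2427] yaw 86.17 gap 0.0599 F [ 0.26 -0.8   0.24] T [-0.03 -0.03 -0.01]
slide [446.8 228.3 142.6] ang [ 0.05  0.04 -5.33]
[-6.72238415e-01  1.30273198e-02 -3.15016736e-01  1.24163142e+00
 -4.38730303e-05  9.65327375e-01]
```

Call:
{"name": "jog_arm", "arguments": {
  "moves": [
    {"slide":[430,220,0],"angular":[0,0,-5]},
    {"slide":[430,220,0],"angular":[0,0,-5]},
    {"slide":[430,220,0],"angular":[0,0,-5]},
    {"slide":[430,220,0],"angular":[0,0,-5]},
    {"slide":[430,220,0],"angular":[0,0,-5]},
    {"slide":[430,220,0],"angular":[0,0,-5]},
    {"slide":[430,220,0],"angular":[0,0,-5]},
    {"slide":[430,220,0],"angular":[0,0,-5]},
    {"slide":[430,220,0],"angular":[0,0,-5]},
    {"slide":[430,220,0],"angular":[0,0,-5]}
  ]
}}

```text
schema error: expected keys fingers, slide, angular
```

Call:
{"name": "jog_arm", "arguments": {
  "moves": [
    {"slide":[40,20,0]},
    {"slide":[40,20,60]},
    {"slide":[40,20,100]},
    {"slide":[40,20,120]},
    {"slide":[40,20,120]}
  ]
}}

```text
schema error: expected keys fingers, slide, angular
```

```bash
python3 -c "
from h import *
togo(.6305,.236,.016,91.5);print(get_state()['joint_pos'])"
```

```text
t 2.48 tcp [ 0.3728 -0.1945  0.2427] yaw 86.17 gap 0.0599 F [ 0.26 -0.8   0.24] T [-0.03 -0.03 -0.01]
slide [446.9 228.2 226.6] ang [ 0.05  0.04 -5.33]
[-6.72238415e-01  1.30273198e-02 -3.15016736e-01  1.24163142e+00
 -4.38730303e-05  9.65327375e-01]
```

Call:
{"name": "jog_arm", "arguments": {
  "moves": [
    {"slide":[430,220,0],"angular":[0,0,-5],"fingers":0.4},
    {"slide":[430,220,0],"angular":[0,0,-5],"fingers":0.4},
    {"slide":[430,220,0],"angular":[0,0,-5],"fingers":0.4},
    {"slide":[430,220,0],"angular":[0,0,-5],"fingers":0.4},
    {"slide":[430,220,0],"angular":[0,0,-5],"fingers":0.4},
    {"slide":[430,220,0],"angular":[0,0,-5],"fingers":0.4},
    {"slide":[430,220,0],"angular":[0,0,-5],"fingers":0.4},
    {"slide":[430,220,0],"angular":[0,0,-5],"fingers":0.4},
    {"slide":[430,220,0],"angular":[0,0,-5],"fingers":0.4},
    {"slide":[430,220,0],"angular":[0,0,-5],"fingers":0.4}
  ]
}}

```text
clock: 3.32
tcp_pos: [0.589, 0.1621, 0.2423]
orientation: [0.0, 0.702, 0.713, 0.0]
wrist_force: [1.0, -0.8, -0.3]
finger_gap: 0.0515
grip_force: 0.0
```

Call:
{"name": "jog_arm", "arguments": {
  "moves": [
    {"slide":[30,15,30],"angular":[0,0,0],"fingers":0.4},
    {"slide":[60,30,80],"angular":[0,0,0],"fingers":0.4},
    {"slide":[60,30,120],"angular":[0,0,0],"fingers":0.4},
    {"slide":[60,30,120],"angular":[0,0,0],"fingers":0.4},
    {"slide":[60,30,120],"angular":[0,0,0],"fingers":0.4}
  ]
}}

```text
clock: 3.73
tcp_pos: [0.6139, 0.2209, 0.1159]
orientation: [-0.003, 0.701, 0.713, -0.004]
wrist_force: [0.2, -1.0, -0.1]
finger_gap: 0.0512
grip_force: 0.0
```

```bash
python3 -c "
from h import *
togo(.6305,.236,.016,91.5);print(get_state()['joint_pos'])"
```

```text
t 3.73 tcp [0.6139 0.2209 0.1159] yaw 90.96 gap 0.0512 F [ 0.25 -1.03 -0.15] T [-0.04  0.   -0.01]
slide [15.  17.8 99.7] ang [-0.57  0.12 -0.54]
[2.22462638e-01 5.28516912e-01 5.98704578e-02 1.11234917e+00
 2.36606136e-05 1.77649123e+00]
```

Call:
{"name": "jog_arm", "arguments": {
  "moves": [
    {"slide":[14,15,30],"angular":[0,0,-0.5],"fingers":0.4},
    {"slide":[14,15,50],"angular":[0,0,-0.5],"fingers":0.4},
    {"slide":[14,15,60],"angular":[0,0,-0.5],"fingers":0.4},
    {"slide":[14,15,60],"angular":[0,0,-0.5],"fingers":0.4},
    {"slide":[14,15,60],"angular":[0,0,-0.5],"fingers":0.4},
    {"slide":[14,15,60],"angular":[0,0,-0.5],"fingers":0.4}
  ]
}}

```text
clock: 4.23
tcp_pos: [0.6332, 0.2344, 0.0646]
orientation: [0.001, 0.699, 0.715, 0.001]
wrist_force: [0.2, 1.3, -0.2]
finger_gap: 0.0512
grip_force: 0.0
```

```bash
python3 -c "
from h import *
togo(.6305,.236,.016,91.5)
a=read_camera('top');b=read_camera('side')
o=[cv2.resize(p['color'][y:y+100,x:x+133],(400,300),interpolation=cv2.INTER_CUBIC) for p,x,y in((a,140,130),(b,280,120))]
cv2.imwrite('pics/grasp1.png',np.hstack(o)[:,:,::-1])"
```

```text
t 4.23 tcp [0.6332 0.2344 0.0646] yaw 91.33 gap 0.0512 F [ 0.16  1.32 -0.2 ] T [ 0.01 -0.02  0.03]
slide [ 1.7 -2.8 48.6] ang [ 0.16 -0.02 -0.17]
```

View pics/grasp1.png

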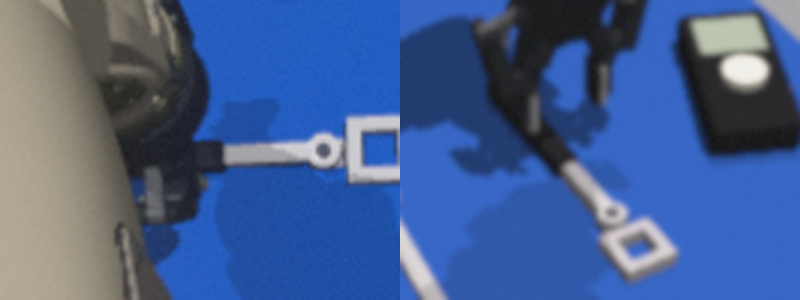

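The fingers straddle the grip just behind its front end (top crop about (200,155)). I'll lower and close.

Call:
{"name": "jog_arm", "arguments": {
  "moves": [
    {"slide":[1,-3,25],"angular":[0,0,0],"fingers":0.4},
    {"slide":[1,-3,40],"angular":[0,0,0],"fingers":0.4},
    {"slide":[1,-3,47],"angular":[0,0,0],"fingers":0.5},
    {"slide":[1,-3,47],"angular":[0,0,0],"fingers":0.6},
    {"slide":[1,-3,47],"angular":[0,0,0],"fingers":0.8},
    {"slide":[1,-3,47],"angular":[0,0,0],"fingers":1},
    {"slide":[1,-3,47],"angular":[0,0,0],"fingers":1},
    {"slide":[1,-3,47],"angular":[0,0,0],"fingers":1},
    {"slide":[1,-3,47],"angular":[0,0,0],"fingers":1},
    {"slide":[1,-3,47],"angular":[0,0,0],"fingers":1}
  ],
  "squeeze": 60
}}

```text
clock: 5.17
tcp_pos: [0.6301, 0.2357, 0.0166]
orientation: [0.001, 0.699, 0.715, 0.001]
wrist_force: [0.1, 0.4, 4.8]
finger_gap: 0.0186
grip_force: 62.6
```

```bash
python3 -c "
from h import *
togo(.6305,.236,.016,91.5);print(get_state()['grip_force'])"
```

```text
t 5.17 tcp [0.6301 0.2357 0.0166] yaw 91.35 gap 0.0186 F [0.06 0.39 4.77] T [-0.12  0.14 -0.01]
slide [0.3 0.4 0.6] ang [ 0.13 -0.01 -0.15]
62.61440634727478
```

Call:
{"name": "jog_arm", "arguments": {
  "moves": [
    {"slide":[0,0,-10],"angular":[0,0,0],"fingers":1},
    {"slide":[0,0,-30],"angular":[0,0,0],"fingers":1},
    {"slide":[0,0,-55],"angular":[0,0,0],"fingers":1},
    {"slide":[0,0,-80],"angular":[0,0,0],"fingers":1},
    {"slide":[0,0,-100],"angular":[0,0,0],"fingers":1},
    {"slide":[0,0,-100],"angular":[0,0,0],"fingers":1}
  ],
  "squeeze": 80
}}

```text
clock: 5.67
tcp_pos: [0.6314, 0.2363, 0.1202]
orientation: [0.002, 0.699, 0.715, 0.003]
wrist_force: [0.5, -0.5, -3.0]
finger_gap: 0.0179
grip_force: 78.6
```

```bash
python3 -c "
from h import *
togo(.4385,-.0376,.1166,136.35);print(get_state()['grip_force'])"
```

```text
t 5.67 tcp [0.6314 0.2363 0.1202] yaw 91.36 gap 0.0179 F [ 0.47 -0.46 -3.04] T [ 0.17 -0.16  0.03]
slide [-269.2 -199.4    1.8] ang [  0.4    0.06 -44.99]
78.58771562576294
```

Call:
{"name": "jog_arm", "arguments": {
  "moves": [
    {"slide":[-17,-12,0],"angular":[0,0,-3],"fingers":1},
    {"slide":[-47,-35,0],"angular":[0,0,-8],"fingers":1},
    {"slide":[-77,-57,0],"angular":[0,0,-13],"fingers":1},
    {"slide":[-107,-79,0],"angular":[0,0,-18],"fingers":1},
    {"slide":[-137,-101,0],"angular":[0,0,-23],"fingers":1},
    {"slide":[-167,-123,0],"angular":[0,0,-28],"fingers":1},
    {"slide":[-197,-145,0],"angular":[0,0,-33],"fingers":1},
    {"slide":[-227,-167,0],"angular":[0,0,-38],"fingers":1},
    {"slide":[-250,-185,0],"angular":[0,0,-42],"fingers":1},
    {"slide":[-264,-196,0],"angular":[0,0,-44.5],"fingers":1}
  ]
}}

```text
clock: 6.5
tcp_pos: [0.4358, -0.0343, 0.1137]
orientation: [-0.002, 0.375, 0.927, -0.001]
wrist_force: [-0.3, 0.4, -3.0]
finger_gap: 0.018
grip_force: 78.8
```

Call:
{"name": "jog_arm", "arguments": {
  "moves": [
    {"slide":[0,0,0],"angular":[0,0,0],"fingers":1},
    {"slide":[0,0,0],"angular":[0,0,0],"fingers":1},
    {"slide":[0,0,0],"angular":[0,0,0],"fingers":1}
  ]
}}

```text
clock: 6.75
tcp_pos: [0.4394, -0.0327, 0.1147]
orientation: [-0.0, 0.376, 0.927, 0.0]
wrist_force: [0.4, -0.1, -2.3]
finger_gap: 0.0178
grip_force: 78.9
```

Run:
```python
from h import *
togo(.4385,-.0376,.1166,136.35)
a=read_camera('top');b=read_camera('side');save(a,"hov_t");save(b,"hov_s")
for n in("wrench","handle"):
    A=tip_of(n,a);B=tip_of(n,b);print(n,A[:2],B[:2])
    if A and B:print(tri(a,A[0]["point"],b,B[0]["point"]))
pt=proj(a,[.522,-.117,.1]);ps=proj(b,[.522,-.117,.1]);print(pt,ps)
o=[]
for p,c in((a,pt[0]),(b,ps[0])):
    x,y=int(c[0])-40,int(c[1])-40;print(x,y)
    o.append(cv2.resize(p['color'][y:y+80,x:x+80],(400,400),interpolation=cv2.INTER_CUBIC))
cv2.imwrite('pics/hov.png',np.hstack(o)[:,:,::-1])
```

```text
t 6.75 tcp [ 0.4394 -0.0327  0.1147] yaw 135.81 gap 0.0178 F [ 0.44 -0.07 -2.33] T [ 0.16  0.12 -0.01]
slide [-2.8 -4.1 -1.9] ang [ 0.   -0.05 -0.54]
wrench [{'point': [392.1, 228.5], 'p': 0.57}] [{'point': [378.2, 268.3], 'p': 0.84}]
(array([ 0.52485493, -0.10988641,  0.10585362]), np.float64(0.0072564557684501926))
handle [] [{'point': [356.6, 265.9], 'p': 0.58}]
[[396.62564591 228.51975016]] [[376.66974222 274.21913949]]
356 188
336 234
```

View pics/hov.png

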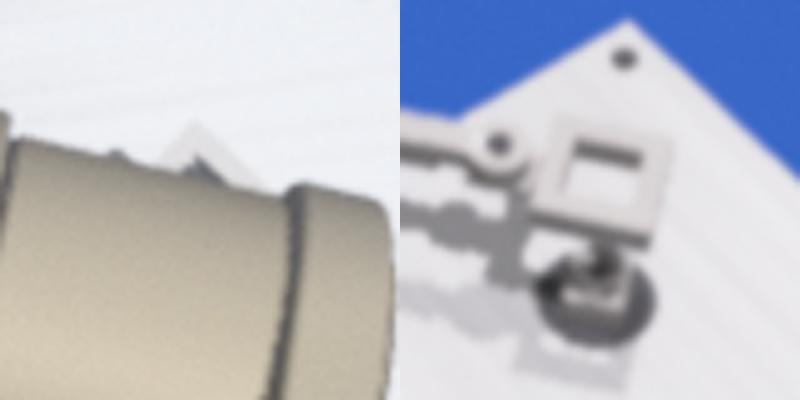

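The top view is blocked by the elbow. In the side view the head hovers just up-screen of the screw, with its top-face centre at crop (602,175). I'll check that numerically.

Run:
```python
from h import *
np.set_printoptions(precision=4,suppress=True)
b=read_camera('side')
S=lambda x,y:(336+(x-400)/5-.5,234+y/5-.5)
for q in((602,175),(555,116),(674,137),(651,238),(530,210),(499,145)): print(q,atz(b,S(*q),.1131))
# predicted outline overlay
u=np.array([np.cos(np.radians(135.96)),np.sin(np.radians(135.96))]);n=np.array([-u[1],u[0]])
s=get_state();c=s["tcp_pos"][:2]-.1155*u;print("pred",c)
im=cv2.resize(b["color"][234:314,316:396],(600,600),interpolation=cv2.INTER_CUBIC)[:,:,::-1].copy()
for h,z in((.021,.1131),(.012,.1131)):
    P=proj(b,[np.r_[c+h*(i*u+j*n),z] for i,j in((1,1),(1,-1),(-1,-1),(-1,1))])
    cv2.polylines(im,[np.int32((P-[316,234]+.5)*7.5)],True,(0,0,255),1)
P=proj(b,[np.r_[c+.036*u,.1131]]);cv2.circle(im,tuple(np.int32((P[0]-[316,234]+.5)*7.5)),3,(0,255,0),-1)
c=np.array([.5221,-.1173]);m=np.radians(46.35);u=np.array([np.cos(m),np.sin(m)]);n=np.array([-u[1],u[0]])
P=proj(b,[np.r_[c+.011*(i*u+j*n),.055] for i,j in((1,1),(1,-1),(-1,-1),(-1,1))])
cv2.polylines(im,[np.int32((P-[316,234]+.5)*7.5)],True,(255,0,0),1)
cv2.imwrite("pics/ov1.png",im)
```

```text
(602, 175) [ 0.5213 -0.114   0.1131]
(555, 116) [ 0.5208 -0.0847  0.1131]
(674, 137) [ 0.5515 -0.1122  0.1131]
(651, 238) [ 0.5214 -0.1438  0.1131]
(530, 210) [ 0.4925 -0.1147  0.1131]
(499, 145) [ 0.4975 -0.0862  0.1131]
pred [ 0.5227 -0.1128]
```

View pics/ov1.png

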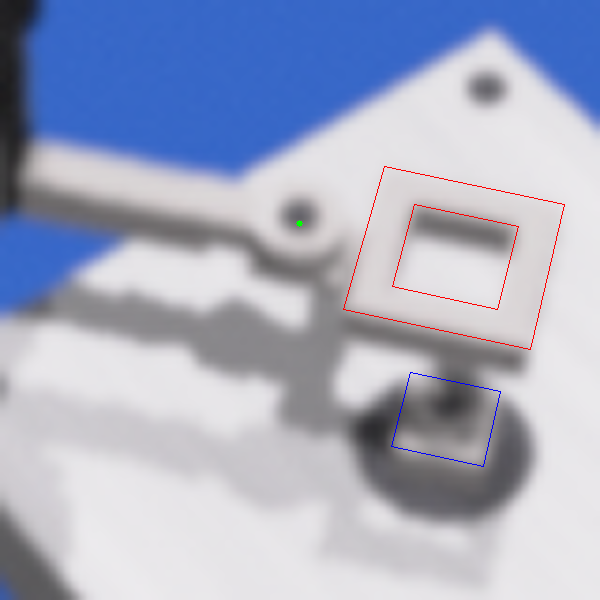

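The overlay agrees within about 1 px. I'll shift about 4 mm in -y, and lower to just above the cone.

Call:
{"name": "jog_arm", "arguments": {
  "moves": [
    {"slide":[-3,-3,12],"angular":[0,0,-0.4],"fingers":1},
    {"slide":[-3,-3,25],"angular":[0,0,-0.4],"fingers":1},
    {"slide":[-3,-3,33],"angular":[0,0,-0.4],"fingers":1},
    {"slide":[-3,-3,36],"angular":[0,0,-0.4],"fingers":1},
    {"slide":[-3,-3,36],"angular":[0,0,-0.4],"fingers":1},
    {"slide":[-3,-3,36],"angular":[0,0,-0.4],"fingers":1}
  ]
}}

```text
clock: 7.6
tcp_pos: [0.4396, -0.0371, 0.0794]
orientation: [-0.0, 0.372, 0.928, -0.0]
wrist_force: [0.3, 0.1, -3.6]
finger_gap: 0.018
grip_force: 78.9
```

Run:
```python
from h import *
togo(.4394,-.0366,.0566,136.3)
b=read_camera('side')
s=get_state();M=R.from_quat(s["orientation"],scalar_first=True).as_matrix();y=np.arctan2(M[1,0],M[0,0])+np.radians(.15)
u=np.array([np.cos(y),np.sin(y)]);n=np.array([-u[1],u[0]])
c=s["tcp_pos"][:2]-.1155*u;z=s["tcp_pos"][2]-.0166+.015;print("pred",c,"underside",z-.012)
im=cv2.resize(b["color"][250:330,316:396],(600,600),interpolation=cv2.INTER_CUBIC)[:,:,::-1].copy()
for h in(.021,.012):
    P=proj(b,[np.r_[c+h*(i*u+j*n),z] for i,j in((1,1),(1,-1),(-1,-1),(-1,1))])
    cv2.polylines(im,[np.int32((P-[316,250]+.5)*7.5)],True,(0,0,255),1)
P=proj(b,[[.5221,-.1173,.0605]]);cv2.circle(im,tuple(np.int32((P[0]-[316,250]+.5)*7.5)),3,(0,255,0),-1)
cv2.imwrite("pics/ov2.png",im)
```

```text
t 7.6 tcp [ 0.4396 -0.0371  0.0794] yaw 136.27 gap 0.018 F [ 0.27  0.06 -3.55] T [ 0.08  0.1  -0.04]
slide [ 0.5  0.3 22.8] ang [-0.01 -0.01 -0.03]
pred [ 0.52359079 -0.11688506] underside 0.0660994672864813
```

View pics/ov2.png

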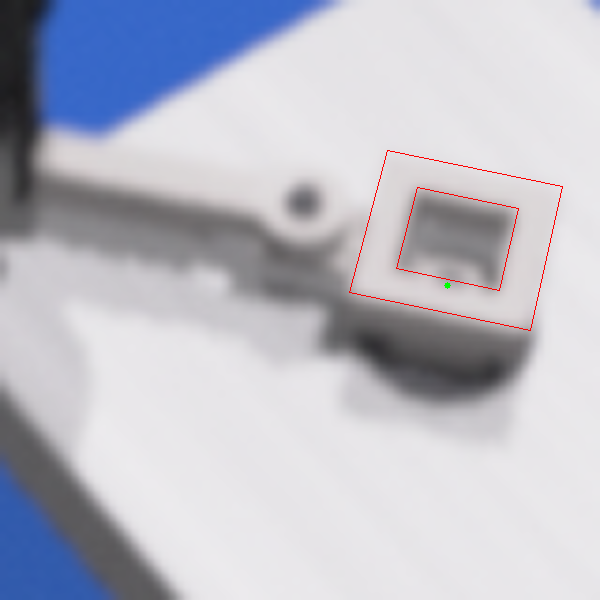

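The screw shows through the window, and the alignment is good to about 1 mm. I'll descend slowly, watching the force.

Call:
{"name": "jog_arm", "arguments": {
  "moves": [
    {"slide":[0,0,4],"angular":[0,0,0],"fingers":1},
    {"slide":[0,0,8],"angular":[0,0,0],"fingers":1},
    {"slide":[0,0,11],"angular":[0,0,0],"fingers":1},
    {"slide":[0,0,13],"angular":[0,0,0],"fingers":1},
    {"slide":[0,0,14],"angular":[0,0,0],"fingers":1},
    {"slide":[0,0,15],"angular":[0,0,0],"fingers":1},
    {"slide":[0,0,15],"angular":[0,0,0],"fingers":1}
  ],
  "squeeze": 60
}}

```text
clock: 8.23
tcp_pos: [0.4394, -0.0372, 0.0641]
orientation: [-0.0, 0.373, 0.928, -0.0]
wrist_force: [-0.0, -0.3, -3.1]
finger_gap: 0.018
grip_force: 78.9
```

```bash
python3 -c "
from h import *
togo(.4394,-.0366,.0566,136.3)"
```

```text
t 8.23 tcp [ 0.4394 -0.0372  0.0641] yaw 136.26 gap 0.018 F [-0.03 -0.3  -3.15] T [0.11 0.11 0.01]
slide [0.4 0.5 7.5] ang [-0.01 -0.01 -0.04]
```

No contact force, and the underside is already below the square's top edge. I'll carry on down.

Call:
{"name": "jog_arm", "arguments": {
  "moves": [
    {"slide":[0,0,2],"angular":[0,0,0],"fingers":1},
    {"slide":[0,0,4],"angular":[0,0,0],"fingers":1},
    {"slide":[0,0,5.5],"angular":[0,0,0],"fingers":1},
    {"slide":[0,0,6.5],"angular":[0,0,0],"fingers":1},
    {"slide":[0,0,7],"angular":[0,0,0],"fingers":1},
    {"slide":[0,0,7],"angular":[0,0,0],"fingers":1}
  ]
}}

```text
clock: 8.73
tcp_pos: [0.4394, -0.0372, 0.0571]
orientation: [-0.0, 0.372, 0.928, -0.0]
wrist_force: [-0.5, 1.0, -2.2]
finger_gap: 0.0176
grip_force: 78.9
```

```bash
python3 -c "
from h import *
togo(.4394,-.0366,.0566,136.3)"
```

```text
t 8.73 tcp [ 0.4394 -0.0372  0.0571] yaw 136.26 gap 0.0176 F [-0.54  0.95 -2.19] T [ 0.08  0.12 -0.04]
slide [0.5 0.4 0.5] ang [-0.01 -0.01 -0.04]
```

Call:
{"name": "jog_arm", "arguments": {
  "moves": [
    {"slide":[0,0,0.5],"angular":[0,0,0],"fingers":1},
    {"slide":[0,0,1],"angular":[0,0,0],"fingers":1},
    {"slide":[0,0,1],"angular":[0,0,0],"fingers":1}
  ]
}}

```text
clock: 8.98
tcp_pos: [0.4396, -0.0373, 0.0566]
orientation: [0.0, 0.372, 0.928, -0.0]
wrist_force: [-2.3, -0.0, 0.5]
finger_gap: 0.0181
grip_force: 79.5
```

The wrench's weight is now on the block. I'll open a little, raise 3 mm and slide 50 mm out along the grip, still straddling it.

Call:
{"name": "jog_arm", "arguments": {
  "moves": [
    {"slide":[0,0,0],"angular":[0,0,0],"fingers":0.58},
    {"slide":[0,0,0],"angular":[0,0,0],"fingers":0.58},
    {"slide":[0,0,0],"angular":[0,0,0],"fingers":0.58},
    {"slide":[0,0,-2],"angular":[0,0,0],"fingers":0.58},
    {"slide":[10,0,-2],"angular":[0,0,0],"fingers":0.58},
    {"slide":[25,0,-2],"angular":[0,0,0],"fingers":0.58},
    {"slide":[40,0,-2],"angular":[0,0,0],"fingers":0.58},
    {"slide":[48,0,-2],"angular":[0,0,0],"fingers":0.58},
    {"slide":[50,0,-2],"angular":[0,0,0],"fingers":0.58},
    {"slide":[50,0,-2],"angular":[0,0,0],"fingers":0.58}
  ]
}}

```text
clock: 9.82
tcp_pos: [0.4029, -0.0021, 0.0584]
orientation: [0.0, 0.372, 0.928, -0.0]
wrist_force: [-0.4, 0.5, -0.6]
finger_gap: 0.0359
grip_force: 0.0
```

```bash
cat >> h.py <<'E'
def overlay(n,x0,y0,w,k,yh,yH,zu=.043):
    # red: head outline predicted on the screw at head yaw yh; green: handle axis at yaw yH
    b=read_camera('side');c=np.array([.5221,-.1173]);e=lambda a:np.array([np.cos(np.radians(a)),np.sin(np.radians(a))])
    u=e(yh);m=np.array([-u[1],u[0]])
    im=cv2.resize(b["color"][y0:y0+w,x0:x0+w],None,fx=k,fy=k,interpolation=cv2.INTER_CUBIC)[:,:,::-1].copy()
    pl=lambda X,cl,cc:cv2.polylines(im,[np.int32((proj(b,X)-[x0,y0]+.5)*k)],cc,cl,1)
    for h in(.021,.012): pl([np.r_[c+h*(i*u+j*m),zu+.012] for i,j in((1,1),(1,-1),(-1,-1),(-1,1))],(0,0,255),True)
    pin=c+.036*u; pl([np.r_[pin+r*e(yH),zu+.012] for r in(0,.06)],(0,255,0),False)
    pl([np.r_[pin+r*e(yH),zu+.018] for r in(.064,.184)],(0,255,0),False)
    cv2.imwrite(f"pics/{n}.png",im)
E
python3 -c "
from h import *
togo(.4033,-.0035,.059,136.3)
overlay('seat',280,220,130,4.6,136.3,136.3)"
```

```text
t 9.82 tcp [ 0.4029 -0.0021  0.0584] yaw 136.33 gap 0.0359 F [-0.43  0.53 -0.6 ] T [-0.03 -0.05 -0.  ]
slide [-1.3 -0.7 -0.6] ang [-0.    0.02  0.03]
```

View pics/seat.png

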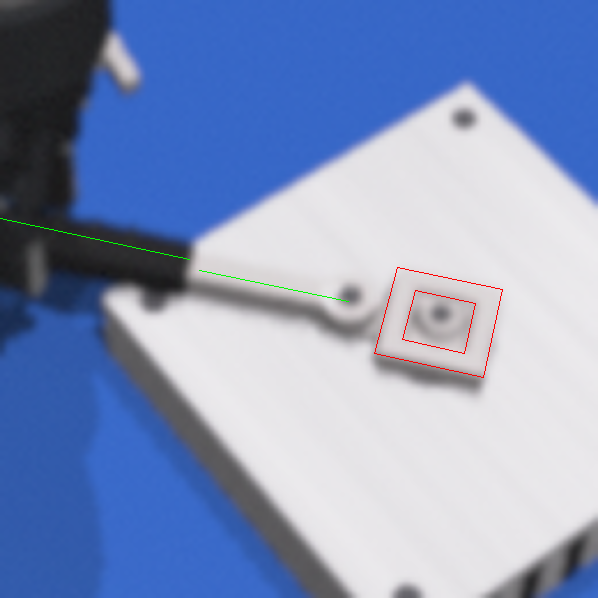

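The outline matches at block level and the screw fills the window, so the head is seated. I'll sweep clockwise with the loosely straddling fingers; the first 20° is safe.

Call:
{"name": "jog_arm", "arguments": {
  "moves": [
    {"slide":[0,5.8,0],"angular":[0,0,2],"fingers":0.58},
    {"slide":[-0.4,11.5,0],"angular":[0,0,4],"fingers":0.58},
    {"slide":[-0.9,17.2,0],"angular":[0,0,6],"fingers":0.58},
    {"slide":[-1.6,23,0],"angular":[0,0,8],"fingers":0.58},
    {"slide":[-2.5,28.7,0],"angular":[0,0,10],"fingers":0.58},
    {"slide":[-3.6,34.3,0],"angular":[0,0,12],"fingers":0.58},
    {"slide":[-4.9,39.9,0],"angular":[0,0,14],"fingers":0.58},
    {"slide":[-6.4,45.5,0],"angular":[0,0,16],"fingers":0.58},
    {"slide":[-8.1,51,0],"angular":[0,0,18],"fingers":0.58},
    {"slide":[-10,56.4,0],"angular":[0,0,20],"fingers":0.58}
  ]
}}

```text
clock: 10.7
tcp_pos: [0.4499, 0.0306, 0.0582]
orientation: [-0.0, 0.529, 0.849, -0.001]
wrist_force: [-2.6, -1.9, 1.3]
finger_gap: 0.0356
grip_force: 1.2
```

Call:
{"name": "jog_arm", "arguments": {
  "moves": [
    {"slide":[0,0,0],"angular":[0,0,0],"fingers":0.58},
    {"slide":[0,0,0],"angular":[0,0,0],"fingers":0.58}
  ]
}}

```text
clock: 10.87
tcp_pos: [0.4504, 0.0309, 0.0583]
orientation: [0.0, 0.528, 0.849, 0.0]
wrist_force: [-0.1, 0.1, -0.3]
finger_gap: 0.0358
grip_force: 0.0
```

```bash
cat >> h.py <<'E'
def arc(r,deg):
    s=get_state();M=R.from_quat(s["orientation"],scalar_first=True).as_matrix();p=s["tcp_pos"]
    c=np.array([.5221,-.1173]);d=p[:2]-c;a0=np.degrees(np.arctan2(d[1],d[0]))
    print("t",round(s["clock"],2),"phi",round(a0,2),"r",round(np.linalg.norm(d)*1e3,1),"yaw",round(np.degrees(np.arctan2(M[1,0],M[0,0])),2),"z",round(p[2],4),"F tool",np.round(M.T@s["wrist_force"],2),"T",np.round(s["ft_torque"],2))
    for k in deg:
        a=np.radians(a0-k);q=np.r_[c+r*np.array([np.cos(a),np.sin(a)]),.0585]
        print(k,np.round(M.T@(q-p)*1e3,1))
E
python3 -c "
from h import *
arc(.165,[1,2,3,4,5,6])"
```

```text
t 10.87 phi 115.82 r 164.6 yaw 116.31 z 0.0583 F tool [ 0.12 -0.07  0.29] T [-0.02  0.01  0.01]
1 [ 0.3  2.9 -0.2]
2 [ 0.2  5.8 -0.2]
3 [ 0.1  8.6 -0.2]
4 [-0.1 11.5 -0.2]
5 [-0.4 14.4 -0.2]
6 [-0.7 17.2 -0.2]
```

Call:
{"name": "jog_arm", "arguments": {
  "moves": [
    {"slide":[0,2.9,0],"angular":[0,0,1],"fingers":0.58},
    {"slide":[0,5.8,0],"angular":[0,0,2],"fingers":0.58},
    {"slide":[0,8.6,0],"angular":[0,0,3],"fingers":0.58},
    {"slide":[-0.1,11.5,0],"angular":[0,0,4],"fingers":0.58},
    {"slide":[-0.5,14.4,0],"angular":[0,0,5],"fingers":0.58}
  ]
}}

```text
clock: 11.28
tcp_pos: [0.4629, 0.0371, 0.0582]
orientation: [-0.0, 0.565, 0.825, -0.0]
wrist_force: [-0.2, -0.0, 0.4]
finger_gap: 0.0362
grip_force: 0.7
```

Call:
{"name": "jog_arm", "arguments": {
  "moves": [
    {"slide":[0,2.9,0],"angular":[0,0,1],"fingers":0.58},
    {"slide":[0,5.8,0],"angular":[0,0,2],"fingers":0.58}
  ]
}}

```text
clock: 11.45
tcp_pos: [0.4684, 0.0392, 0.0582]
orientation: [0.0, 0.58, 0.815, -0.0]
wrist_force: [-1.0, -2.2, -1.1]
finger_gap: 0.0361
grip_force: 0.7
```

Call:
{"name": "jog_arm", "arguments": {
  "moves": [
    {"slide":[0,2.9,0],"angular":[0,0,1],"fingers":0.58},
    {"slide":[0,5.8,0],"angular":[0,0,2],"fingers":0.58},
    {"slide":[-0.2,8.6,0],"angular":[0,0,3],"fingers":0.58},
    {"slide":[-0.4,11.5,0],"angular":[0,0,4],"fingers":0.58}
  ]
}}

```text
clock: 11.78
tcp_pos: [0.4793, 0.0427, 0.0582]
orientation: [-0.0, 0.608, 0.794, -0.0]
wrist_force: [-0.5, -1.7, 0.3]
finger_gap: 0.0361
grip_force: 0.8
```

```bash
python3 -c "
from h import *
arc(.165,[4])"
```

```text
t 11.78 phi 104.97 r 165.6 yaw 105.16 z 0.0582 F tool [-1.54 -0.96 -0.27] T [-0.3   0.31  0.03]
4 [-1.  11.5 -0.3]
```

Call:
{"name": "jog_arm", "arguments": {
  "moves": [
    {"slide":[-0.1,2.9,0],"angular":[0,0,1],"fingers":0.58},
    {"slide":[-0.3,5.8,0],"angular":[0,0,2],"fingers":0.58},
    {"slide":[-0.5,8.6,0],"angular":[0,0,3],"fingers":0.58},
    {"slide":[-1,11.5,0],"angular":[0,0,4],"fingers":0.58}
  ]
}}

```text
clock: 12.12
tcp_pos: [0.4904, 0.045, 0.0582]
orientation: [-0.0, 0.635, 0.773, 0.0]
wrist_force: [-2.1, 1.2, 0.4]
finger_gap: 0.0361
grip_force: 0.9
```

```bash
python3 -c "
from h import *
arc(.165,[4])"
```

```text
t 12.12 phi 101.04 r 165.4 yaw 101.17 z 0.0582 F tool [ 1.54 -1.79 -0.4 ] T [ 0.12  0.44 -0.03]
4 [-0.8 11.5 -0.3]
```

Call:
{"name": "jog_arm", "arguments": {
  "moves": [
    {"slide":[-0.1,2.9,0],"angular":[0,0,1],"fingers":0.58},
    {"slide":[-0.3,5.8,0],"angular":[0,0,2],"fingers":0.58},
    {"slide":[-0.5,8.6,0],"angular":[0,0,3],"fingers":0.58},
    {"slide":[-0.8,11.5,0],"angular":[0,0,4],"fingers":0.58}
  ]
}}

```text
clock: 12.45
tcp_pos: [0.5022, 0.0462, 0.0582]
orientation: [-0.0, 0.662, 0.75, 0.0]
wrist_force: [-1.5, 1.1, -1.3]
finger_gap: 0.0356
grip_force: 0.7
```

```bash
python3 -c "
from h import *
arc(.165,[4])"
```

```text
t 12.45 phi 96.93 r 164.7 yaw 97.16 z 0.0582 F tool [ 1.32 -1.39  1.27] T [0.15 0.28 0.01]
4 [-0.2 11.5 -0.3]
```

Call:
{"name": "jog_arm", "arguments": {
  "moves": [
    {"slide":[0,2.9,0],"angular":[0,0,1],"fingers":0.58},
    {"slide":[0,5.8,0],"angular":[0,0,2],"fingers":0.58},
    {"slide":[-0.1,8.6,0],"angular":[0,0,3],"fingers":0.58},
    {"slide":[-0.2,11.5,0],"angular":[0,0,4],"fingers":0.58}
  ]
}}

```text
clock: 12.78
tcp_pos: [0.5138, 0.0472, 0.0583]
orientation: [0.0, 0.687, 0.726, -0.0]
wrist_force: [-1.0, -0.7, -1.2]
finger_gap: 0.0356
grip_force: 0.5
```

```bash
python3 -c "
from h import *
arc(.165,[4])"
```

```text
t 12.78 phi 92.89 r 164.8 yaw 93.15 z 0.0583 F tool [-0.64 -1.01  1.17] T [-0.02  0.21  0.01]
4 [-0.2 11.5 -0.2]
```

Call:
{"name": "jog_arm", "arguments": {
  "moves": [
    {"slide":[0,2.9,0],"angular":[0,0,1],"fingers":0.58},
    {"slide":[0,5.8,0],"angular":[0,0,2],"fingers":0.58},
    {"slide":[-0.1,8.6,0],"angular":[0,0,3],"fingers":0.58},
    {"slide":[-0.2,11.5,0],"angular":[0,0,4],"fingers":0.58}
  ]
}}

```text
clock: 13.12
tcp_pos: [0.5252, 0.0476, 0.0583]
orientation: [0.0, 0.712, 0.702, -0.0]
wrist_force: [-1.3, -1.0, -0.1]
finger_gap: 0.036
grip_force: 0.6
```

```bash
python3 -c "
from h import *
arc(.165,[4])"
```

```text
t 13.12 phi 88.92 r 164.9 yaw 89.15 z 0.0583 F tool [-0.98 -1.3   0.06] T [-0.16  0.22  0.05]
4 [-0.4 11.5 -0.2]
```

Call:
{"name": "jog_arm", "arguments": {
  "moves": [
    {"slide":[0,2.9,0],"angular":[0,0,1],"fingers":0.58},
    {"slide":[0,5.8,0],"angular":[0,0,2],"fingers":0.58},
    {"slide":[-0.1,8.6,0],"angular":[0,0,3],"fingers":0.58},
    {"slide":[-0.3,11.5,0],"angular":[0,0,4],"fingers":0.58}
  ]
}}

```text
clock: 13.45
tcp_pos: [0.5362, 0.0472, 0.0582]
orientation: [-0.0, 0.736, 0.677, -0.0]
wrist_force: [-3.6, -2.2, 1.7]
finger_gap: 0.0355
grip_force: 2.0
```

```bash
python3 -c "
from h import *
arc(.165,[4])"
```

```text
t 13.45 phi 85.12 r 165.1 yaw 85.16 z 0.0582 F tool [-2.46 -3.44 -1.66] T [-0.34  0.76  0.09]
4 [-0.5 11.5 -0.3]
```

The force is rising, so I'll use smaller steps.

Call:
{"name": "jog_arm", "arguments": {
  "moves": [
    {"slide":[0,1.5,0],"angular":[0,0,0.5],"fingers":0.58},
    {"slide":[0,2.9,0],"angular":[0,0,1],"fingers":0.58},
    {"slide":[0,2.9,0],"angular":[0,0,1],"fingers":0.58}
  ]
}}

```text
clock: 13.7
tcp_pos: [0.5381, 0.047, 0.0581]
orientation: [-0.001, 0.742, 0.671, -0.001]
wrist_force: [-4.2, -1.5, 3.0]
finger_gap: 0.0363
grip_force: 2.4
```

```bash
python3 -c "
from h import *
arc(.165,[4])"
```

```text
t 13.7 phi 84.43 r 165.1 yaw 84.21 z 0.0581 F tool [-1.91 -4.   -3.03] T [-0.34  0.97  0.08]
4 [-0.4 11.5 -0.4]
```

Call:
{"name": "jog_arm", "arguments": {
  "moves": [
    {"slide":[0,1.5,0],"angular":[0,0,0.5],"fingers":0.58},
    {"slide":[0,2.9,0],"angular":[0,0,1],"fingers":0.58},
    {"slide":[0,2.9,0],"angular":[0,0,1],"fingers":0.58}
  ]
}}

```text
clock: 13.95
tcp_pos: [0.5402, 0.0467, 0.058]
orientation: [-0.001, 0.748, 0.664, -0.002]
wrist_force: [-7.8, -1.9, 4.2]
finger_gap: 0.0363
grip_force: 3.3
```

```bash
python3 -c "
from h import *
arc(.165,[4])"
```

```text
t 13.95 phi 83.72 r 165.0 yaw 83.22 z 0.058 F tool [-2.85 -7.5  -4.21] T [-0.34  1.46  0.06]
4 [-0.3 11.5 -0.5]
```

It is breaking at about 7.5 N. I'll fold about 7° round the pin, then check.

Call:
{"name": "jog_arm", "arguments": {
  "moves": [
    {"slide":[0,4,0],"angular":[0,0,1.5],"fingers":0.58},
    {"slide":[-0.2,8,0],"angular":[0,0,3],"fingers":0.58},
    {"slide":[-0.5,12,0],"angular":[0,0,5],"fingers":0.58},
    {"slide":[-1,16,0],"angular":[0,0,7],"fingers":0.58},
    {"slide":[-1,16,0],"angular":[0,0,7],"fingers":0.58}
  ]
}}

```text
clock: 14.37
tcp_pos: [0.5557, 0.0439, 0.0579]
orientation: [-0.001, 0.787, 0.617, -0.002]
wrist_force: [-8.5, -2.1, 4.5]
finger_gap: 0.0359
grip_force: 3.6
```

```bash
python3 -c "
from h import *
arc(.165,[4])
overlay('fold',330,190,95,6.3,86,79)"
```

```text
t 14.37 phi 78.21 r 164.6 yaw 76.15 z 0.0579 F tool [-4.05 -7.77 -4.48] T [-0.21  1.67  0.18]
4 [ 0.4 11.5 -0.7]
```

View pics/fold.png

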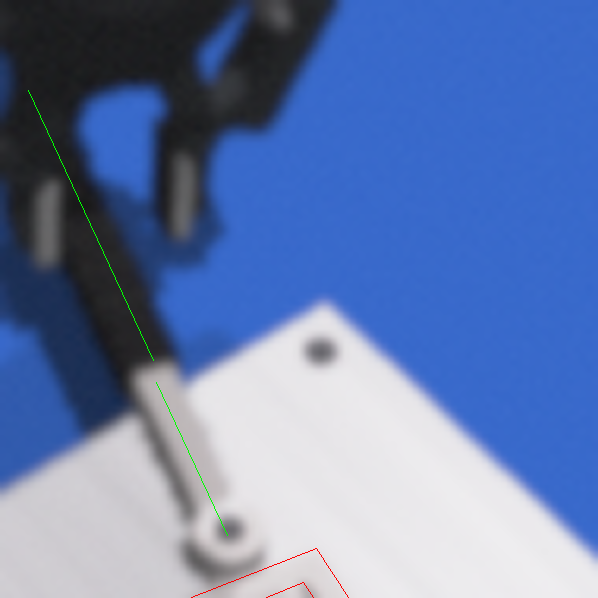

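The handle lies on the 79° line while the head is at about 86°, a fold of about 7°. I'll add about 3° and hold.

Call:
{"name": "jog_arm", "arguments": {
  "moves": [
    {"slide":[-0.3,3.5,0],"angular":[0,0,1.5],"fingers":0.58},
    {"slide":[-0.6,7,0],"angular":[0,0,3],"fingers":0.58},
    {"slide":[-0.6,7,0],"angular":[0,0,3],"fingers":0.58},
    {"slide":[-0.6,7,0],"angular":[0,0,3],"fingers":0.58},
    {"slide":[-0.6,7,0],"angular":[0,0,3],"fingers":0.58},
    {"slide":[-0.6,7,0],"angular":[0,0,3],"fingers":0.58},
    {"slide":[-0.6,7,0],"angular":[0,0,3],"fingers":0.58},
    {"slide":[-0.6,7,0],"angular":[0,0,3],"fingers":0.58},
    {"slide":[-0.6,7,0],"angular":[0,0,3],"fingers":0.58},
    {"slide":[-0.6,7,0],"angular":[0,0,3],"fingers":0.58}
  ]
}}

```text
clock: 15.25
tcp_pos: [0.5621, 0.0421, 0.0579]
orientation: [-0.002, 0.803, 0.597, -0.002]
wrist_force: [-8.7, -0.2, 4.5]
finger_gap: 0.0362
grip_force: 3.6
```

```bash
python3 -c "
from h import *
arc(.165,[4])
overlay('fold2',330,190,125,4.7,86,76)"
```

```text
t 15.25 phi 75.91 r 164.4 yaw 73.26 z 0.0579 F tool [-2.72 -8.3  -4.49] T [0.01 1.57 0.07]
4 [ 0.8 11.5 -0.7]
```

View pics/fold2.png

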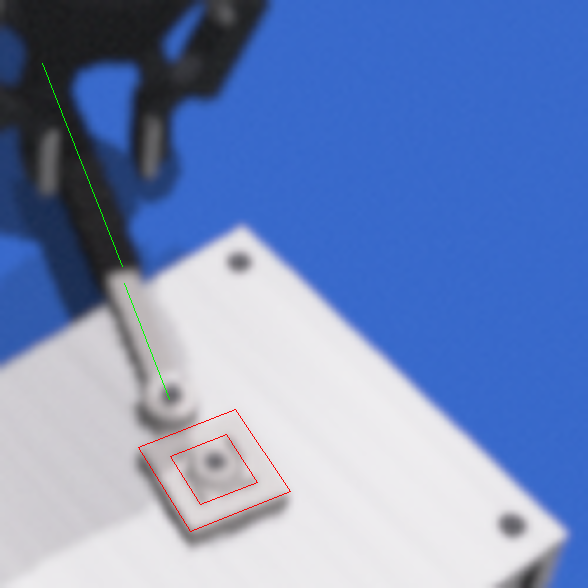

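The overlay shows the handle at about 76° and the head at about 86°, a fold of about 10°, held for over 0.6 s, with the head still home on the screw. Now I'll ease back and centre the fingers round the straightened handle.

```bash
python3 -c "
from h import *
a=np.radians(86.3)
togo(.5221+.165*np.cos(a),-.1173+.165*np.sin(a),.0585,86.3)"
```

```text
t 15.3 tcp [0.5621 0.0421 0.0579] yaw 73.26 gap 0.0358 F [-7.42 -1.11  3.94] T [-0.05  1.57  0.12]
slide [ -3.5 -29.6  -0.5] ang [-2.600e-01  1.000e-02 -1.304e+01]
```

Call:
{"name": "jog_arm", "arguments": {
  "moves": [
    {"slide":[-0.2,-4,0],"angular":[0,0,-1.7],"fingers":0.58},
    {"slide":[-0.5,-8,0],"angular":[0,0,-3.4],"fingers":0.58},
    {"slide":[-1,-12,0],"angular":[0,0,-5],"fingers":0.58},
    {"slide":[-1.5,-16,0],"angular":[0,0,-6.8],"fingers":0.58},
    {"slide":[-2,-20,0],"angular":[0,0,-8.5],"fingers":0.58},
    {"slide":[-2.5,-24,0],"angular":[0,0,-10.2],"fingers":0.58},
    {"slide":[-3,-28,0],"angular":[0,0,-12],"fingers":0.58},
    {"slide":[-3.5,-31,0],"angular":[0,0,-13],"fingers":0.58},
    {"slide":[-3.5,-31,0],"angular":[0,0,-13],"fingers":0.58}
  ]
}}

```text
clock: 16.05
tcp_pos: [0.534, 0.0476, 0.0585]
orientation: [0.0, 0.73, 0.684, 0.0]
wrist_force: [-0.1, -0.4, -0.0]
finger_gap: 0.0359
grip_force: 0.0
```

Run:
```python
from h import *
arc(.165,[0])
p=read_camera("top");b=read_camera("side")
B=tip_of("wrench",b);C=tip_of("handle",b)
print(B[:1],C[:1],"expect",proj(b,[[.5221,-.1173,.043],[.5221+.036*np.cos(1.506),-.1173+.036*np.sin(1.506),.043]]))
# grip axis in side image: measure handle yaw from dark/steel shank vs expected by steel-top centroid rows
```

```text
t 16.05 phi 85.85 r 165.3 yaw 86.28 z 0.0585 F tool [-0.43 -0.1   0.02] T [ 0.02 -0.01  0.02]
0 [-0.3 -0.  -0. ]
[{'point': [375.3, 289.8], 'p': 0.74}] [{'point': [366.8, 278.4], 'p': 0.61}] expect [[374.55812105 293.18443049]
 [365.14836504 278.4420472 ]]
```

Free of contact. I'll open the fingers gently, then lift straight up.

Call:
{"name": "jog_arm", "arguments": {
  "moves": [
    {"slide":[0,0,0],"angular":[0,0,0],"fingers":0.4},
    {"slide":[0,0,0],"angular":[0,0,0],"fingers":0.4},
    {"slide":[0,0,-10],"angular":[0,0,0],"fingers":0.4},
    {"slide":[0,0,-30],"angular":[0,0,0],"fingers":0.4},
    {"slide":[0,0,-60],"angular":[0,0,0],"fingers":0.4},
    {"slide":[-15,0,-90],"angular":[0,0,0],"fingers":0.4},
    {"slide":[0,0,-120],"angular":[0,0,0],"fingers":0.4},
    {"slide":[0,0,-120],"angular":[0,0,0],"fingers":0.4},
    {"slide":[0,0,-120],"angular":[0,0,0],"fingers":0.4}
  ]
}}

```text
clock: 17.0
tcp_pos: [0.5356, 0.0475, 0.1811]
orientation: [0.002, 0.73, 0.684, 0.002]
wrist_force: [0.3, 0.3, -0.3]
finger_gap: 0.0509
grip_force: 0.0
```

Run:
```python
from h import *
s=get_state();print(s["tcp_pos"],s["wrist_force"])
b=read_camera("side")
# handle yaw: dark grip pixels around the expected grip, back-projected to grip top
g=b["color"].max(2).astype(int); e=lambda a:np.array([np.cos(np.radians(a)),np.sin(np.radians(a))])
best=[]
for a in np.arange(70,100,.5):
  for h0 in(a,):
    pin=np.array([.5221,-.1173])+.036*e(86); u=e(a);n=np.array([-u[1],u[0]])
    X=[np.r_[pin+r*u+w*n,.061] for r in np.linspace(.07,.178,25) for w in(-.008,-.004,0,.004,.008)]
    q=np.int32(np.round(proj(b,X)));best.append((g[q[:,1],q[:,0]].mean().round(1),a))
print(sorted(best)[:8])
B=tip_of("wrench",b);C=tip_of("handle",b);print(B[:1],C[:1])
```

```text
[0.53558305 0.04747313 0.18111184] [ 0.32220279  0.27540997 -0.28313231]
[(np.float64(44.6), np.float64(89.5)), (np.float64(45.6), np.float64(89.0)), (np.float64(45.9), np.float64(90.0)), (np.float64(47.0), np.float64(90.5)), (np.float64(47.2), np.float64(88.5)), (np.float64(49.8), np.float64(91.0)), (np.float64(52.0), np.float64(88.0)), (np.float64(52.8), np.float64(91.5))]
[{'point': [378.0, 291.4], 'p': 0.95}] [{'point': [367.0, 277.9], 'p': 0.86}]
```

```bash
python3 -c "
from workcell import *
print(hand_in())"
```

```text
the job is handed in; nothing more can be done
None
```

I tightened the screw until the wrench broke over, held it folded about 10° for over half a second, then let it spring back and left it released and seated on the screw; the job is handed in at about 17 s on the robot clock, but no verdict came back.

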